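Drive the stuck die insert out of its holder

ROBOT

A 6-joint arm with a two-finger parallel gripper is mounted at the origin on a cart in front of the work surface, level with it; the furniture and walls round the work are solid. World frame = base frame: x ahead of the robot, y to its left, z up, the work surface at z = 0. Lengths are in m, angles in rad, forces in N, time in s.
With the tool pointing down it reaches from about 0.275 to 0.825 m from the base axis. Payload 5.2 kg.
Tool frame: the origin (TCP) lies midway between the tips of the shut fingers; the grasp point (between the pads) lies 19 mm behind it (manip.tcp_to_grasp is the distance from the TCP to the grasp point, in m); z points along the fingers, y is the direction in which the jaws open and shut (so a half turn about z gives the same grasp; the last joint's range is limited). The gripper opens to 93 mm and grips with 3 to 60 N. Pads are 15 mm wide; open, the fingers measure 128 mm over their backs; the gripper's body (75 mm by 188 mm) begins 65 mm behind the grasp point.
Start: joints at [1.025, 0.259, 1.535, -0, 1.348, -0.203], TCP at [0.185, 0.518, 0.219] pointing down, gripper open.
Joint ranges: [-3.14, 3.14], [-0.91, 2.08], [0.19, 2.58], [-1.22, 4.36], [0.22, 2.71], [-3.12, 3.12]. Speed limits (rad/s): [2.57, 2.57, 3.14, 3.14, 3.14, 3.14].

INTERFACE

Orientations are given as [roll, pitch, yaw] about the fixed x, y, z axes, in that order (R = Rz(yaw) Ry(pitch) Rx(roll)).
In Python, from rig import manip gives the robot as it stands.
- The arm moves only by the shell command python3 -m pendant 'ROWS' [FORCE]. ROWS is JSON, a list of rows, each a list of 3 entries, a list of its own where there are three numbers: the shift along the tool's x, y, z in units of 0.04 m (1.0 is 0.04 m), then the turn about the tool's z in units of 0.12 rad (1.0 is 0.12 rad), then the opening, from -1 (shut) to 1 (fully open), so that 0 is half open. A call has 1 to 8 rows; each row shifts and turns the pose as measured when the row begins, along the tool's axes as they then stand; what a row does not reach is not made up. A row lasts 1/8 s, in which the tool goes at most 62.5 mm and 10.7 degrees, less where a joint would pass 70% of its speed; a pose out of reach is approached as far as the arm can. A call with a number of a shift or a turn outside -1 to 1 is refused whole. A call with a gripper value outside its range is refused whole. The fingers move at their own pace and stop on an object; FORCE is the grip in N (left out, the last holds). Time passes only in rows, so rows that do not move let the fingers close. It gives the time, the measured TCP pose, the force and the opening at its end, in the units of the state.
- manip.get_state(): the state, without advancing time (a new reading comes with each control period).
- manip.camera(name): name is "side" or "top" or "wrist"; returns the picture (384x512x3 uint8, red, green, blue); there is no depth.
- manip.get_calibration(name): a dict with "fx", "fy", "cx", "cy" (pixels), "R" (3x3) and "t" (3): a world point X has camera coordinates R X + t; the wrist camera has in their place "hand_eye" (4x4, takes a point from camera to tool coordinates, whose origin is the TCP and whose axes are the flange's). Camera axes: x right, y down, z forward; pixel columns grow to the right and rows downward; lengths in m; the calibration is good to about 2 mm. A picture is of the moment at which its call begins: read the wrist's pose just before it. get_calibration takes no time and is no camera call.
- manip.hand_in(): hands the job in, once; it reports no verdict.
Trained networks look in the newest picture that a camera, given by its name, has taken for a name from the list of things; names that differ only in an ending like _2 or _b are one class to them, and where a whole thing is asked for, a point or a joint stands for the part that bears it (a point fixed in the world has none). Each returns a list of dicts, best first, with "p" (0 to 1); they miss things now and then, are a little off and sometimes report something else, mostly with a low value. They report only what shows in the picture. A call takes as long as a camera call. They do not tell look-alikes from the thing itself.
- manip.look_for(camera, target): "centre" ([x, y, z] in m, in the coordinates of the camera as it stood for that picture, good to about 4 mm: the middle of the surface that is visible of it).
- manip.landmark_of(camera, target): "centre" ([x, y, z] in m, in the coordinates of the camera as it stood for that picture, good to about 4 mm: a listed point, or the origin of a listed thing).
The state is a dict: "time": time; "qpos": joint angles; "joint_vel": joint speeds; "joint_efforts": joint torques, N m; "eef_pos": TCP position; "tool_rot": TCP orientation; "wrist_force": force on the tool from outside, world axes, zero at the start; "moment": the same for the moment, N m; "grip_width": opening from 0.0 (shut) to 1.0 (fully open).
Only numpy, scipy, OpenCV 4.12 (cv2) and the standard library are available. Lean on these libraries where they do the work, as an engineer would, in place of code of your own. Each camera call takes 0.05 s, during which the arm holds its last target. There are 200 camera calls.

TASK

The brass die insert is stuck at the bottom of the slanting bore in the press's die holder. Take the ejector rod out of its wooden block and push it down the bore until its collar rests on the holder's face, so that it drives the insert out through the sprung flap and into the tray underneath. Let go and leave the rod fully home in the bore, the insert lying in the tray, and the loupe and the awl lying nearby where they are.

Things in the scene. Friction and masses are not known exactly. Their poses are not given: they have to be found in the camera images.
- stand: Fixed steel stand, base 170 x 115 mm, about 150 mm high, with an open aluminium catch tray below the tilted die holder. Origin at counter level below the centre of the bore's outlet; z up, x the level direction in which the bore slopes down (away from the robot). Tray inside: x -51 to +80 mm, y -49 to +49 mm; floor 8 mm, rim 32 mm above the counter.
- die_holder: Steel block fixed on the stand, 50 x 50 mm, 70 mm long, with a straight 24 mm bore right through it. Origin at the centre of the bore's mouth, in its upper face. z is the bore axis out of the mouth, leaning 35 degrees from vertical towards the robot: the rod goes in along -z. x points up and away, y is level. A spring plunger sticks out 21 mm on the -y side, 62 mm below the face.
- bore_mouth (a point): Centre of the bore's mouth, on the die holder's upper face.
- bore_outlet (a point): Centre of the bore's lower end, 70 mm along the axis from the mouth, closed by the flap.
- tray_floor (a point): Centre of the catch tray's floor, 8 mm above the counter.
- flap (a joint): Sprung steel flap, 40 x 36 mm, over the bore's lower end, hinged on its upper edge: 0 closed, 1.6 rad fully open (hanging along the bore axis at 1.57). A weak spring shuts it (about 1 to 2 N at the middle).
- insert: Loose brass cylinder, 22 mm in diameter, 28 mm long, 90 g, stuck in the lower end of the bore; its upper end starts 42 mm below the mouth. Origin at the centre of its lower end, z along its axis. It takes about 5 to 15 N to push it; once its upper end has left the bore it falls.
- insert_mid (a point): Middle of the insert, 14 mm from either end.
- rod: Ejector rod, 146 mm long, 150 g, upright in its wooden block: steel shaft 16 mm thick and 76 mm long, steel collar 34 mm wide and 6 mm thick, then a dark wooden handle 22 mm thick (82 to 146 mm above the tip). Origin at the tip (lower end), z towards the handle. With the collar on the holder's face the tip stands 6 mm out of the bore's lower end.
- rod_collar (a point): Underside of the collar, on the rod's axis, 76 mm from the tip.
- rod_block: Fixed wooden block, 60 x 60 x 45 mm, with one hole 18 mm in diameter and 37 mm deep in the middle of its top, in which the rod stands, tip 8 mm above the counter. Origin at the centre of its underside.
- loupe_small: Black loupe, 34 mm in diameter and 27 mm high, a bystander. Origin at the centre of its underside.
- awl_1: Awl with a dark wooden handle, 145 mm long, 28 mm thick, lying in front of the stand, a bystander. Origin at the centre of its underside.
There are look-alikes about, which are no part of the job. What is shaped like the rod but blue is not meant.

How it is judged:
By the outcome, as a careful person would: the job done as asked, in the order asked, and still so for the second after the job is handed in, with the robot touching nothing.
It also fails if it takes over 43 s, if anything falls off the work surface, if the arm or the gripper's body presses on something with over 40 N, if the wrist force passes 120 N, or if a joint passes its speed limit or range.

## Working session

There is one attempt and no reset: what is moved stays moved. The work goes in short steps, Python scripts to look and compute and a shell command to move; the robot and the scene stay as the last step left them, time stands still between calls to the robot, and variables do not carry over. Pictures are saved under pics/ and viewed, about 8 in all and at most 12, crops included, and the job is handed in when it is done.

```bash
mkdir -p pics; cat > h.py <<'E'
import numpy as np, cv2
from scipy.spatial.transform import Rotation as Ro
from rig import manip
def shot(c):
    s=manip.get_state(); im=manip.camera(c); return s,im
def T(c,s=None):
    k=manip.get_calibration(c)
    if c=="wrist":
        H=np.array(k["hand_eye"]); R=Ro.from_euler("xyz",s["tool_rot"]).as_matrix()
        return R@H[:3,:3], R@H[:3,3]+np.array(s["eef_pos"])
    R=np.array(k["R"]); return R.T, -R.T@np.array(k["t"])
def find(c,s,name,f="landmark_of",n=2):
    A,b=T(c,s); return [(round(d["p"],2),(A@np.array(d["centre"])+b).round(4)) for d in getattr(manip,f)(c,name)[:n]]
def save(im,n): cv2.imwrite("pics/"+n,im[:,:,::-1])
def proj(c,s,X):
    A,b=T(c,s);k=manip.get_calibration(c);p=A.T@(np.array(X)-b);return (k["fx"]*p[0]/p[2]+k["cx"],k["fy"]*p[1]/p[2]+k["cy"])
E
python3 - <<'E'
from h import *
print(manip.get_state())
for c in("top","side"):
    s,im=shot(c); save(im,c+"0.png")
    for n in("bore_mouth","bore_outlet","tray_floor","stand","rod","rod_collar","rod_block","loupe_small","awl_1"): print(c,n,[(p,list(x)) for p,x in find(c,s,n)])
E
```

```text
{'time': 0.0, 'qpos': array([ 1.02517389e+00,  2.59329598e-01,  1.53605567e+00,  1.07358314e-05,
        1.34797772e+00, -2.02819492e-01]), 'joint_vel': array([ 4.59888310e-04, -1.88738323e-03, -9.07049445e-04, -1.00723331e-03,
        2.36661703e-04,  7.45260494e-05]), 'joint_efforts': array([ 4.68588169e-04, -4.37305498e+01, -2.83995849e+01,  7.17834150e-02,
        4.13234322e-02, -1.55031130e-04]), 'eef_pos': array([0.18457567, 0.51754469, 0.21783591]), 'tool_rot': array([-3.13986072e+00, -3.66852767e-04,  2.79878701e+00]), 'wrist_force': array([0.38443845, 0.30163653, 0.01073296]), 'moment': array([-0.02408064, -0.01025441,  0.03943392]), 'grip_width': 0.9970972912238617}
top bore_mouth [(0.76, [np.float64(0.4906), np.float64(0.0246), np.float64(0.1313)])]
top bore_outlet [(0.76, [np.float64(0.527), np.float64(0.0106), np.float64(0.0771)])]
top tray_floor [(0.89, [np.float64(0.5414), np.float64(0.0068), np.float64(0.0091)])]
top stand [(0.64, [np.float64(0.5322), np.float64(0.0185), np.float64(0.0004)])]
top rod [(0.71, [np.float64(0.4147), np.float64(-0.2942), np.float64(-0.001
[... 973 characters left out ...]
5, [np.float64(0.5304), np.float64(0.0128), np.float64(-0.0021)])]
side rod [(0.93, [np.float64(0.503), np.float64(-0.3068), np.float64(0.0072)]), (0.88, [np.float64(0.5709), np.float64(-0.2351), np.float64(0.0018)])]
side rod_collar [(0.96, [np.float64(0.4134), np.float64(-0.2943), np.float64(0.071)]), (0.93, [np.float64(0.5705), np.float64(-0.2342), np.float64(0.0723)])]
side rod_block [(0.67, [np.float64(0.5), np.float64(-0.3132), np.float64(0.0035)])]
side loupe_small [(0.69, [np.float64(0.6561), np.float64(-0.2325), np.float64(0.0023)]), (0.51, [np.float64(0.5436), np.float64(0.0085), np.float64(0.0097)])]
side awl_1 [(0.83, [np.float64(0.3741), np.float64(0.0229), np.float64(0.0009)])]
```

View pics/top0.png

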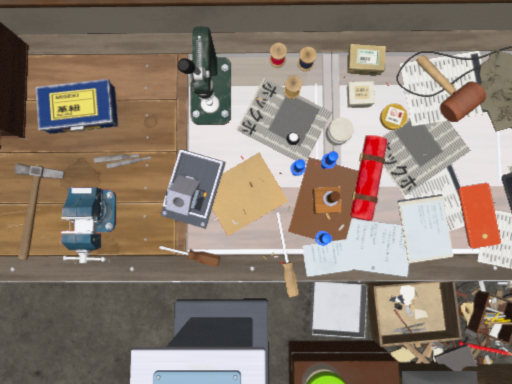

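View pics/side0.png

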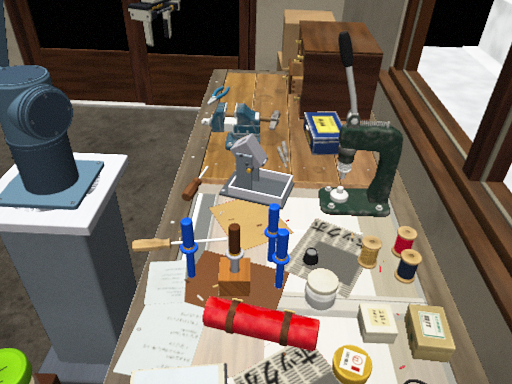

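```bash
python3 -m pendant '[[[-0.8,-0.85,-0.5],0,0.3],[[-0.9,-0.92,-0.5],0,0.3],[[-0.9,-0.92,-0.5],0,0.3],[[-0.9,-0.92,0],0,0.3],[[-0.9,-0.92,0],0,0.3],[[-0.9,-0.92,0],0,0.3],[[-0.9,-0.92,0],0,0.3],[[-0.9,-0.92,0],0,0.3]]'; python3 - <<'E'
from h import *
print(manip.get_calibration("wrist"))
E
```

```text
time: 2.0
eef_pos: [0.3591, 0.1405, 0.2815]
tool_rot: [3.139, 0.006, 2.807]
wrist_force: [1.4, 1.7, -0.1]
grip_width: 0.651
{'fx': 327.14699013613017, 'fy': 327.14699013613017, 'cx': 256.65894045982225, 'cy': 188.67779973636104, 'hand_eye': array([[-2.90971681e-04, -9.56294670e-01, -2.92404547e-01,
         8.14335714e-02],
       [ 9.99999688e-01, -4.92980767e-04,  6.17169918e-04,
         5.29153516e-04],
       [-7.34346121e-04, -2.92404276e-01,  9.56294515e-01,
        -1.66549969e-01],
       [ 0.00000000e+00,  0.00000000e+00,  0.00000000e+00,
         1.00000000e+00]])}
```

```bash
python3 -m pendant '[[[-0.95,-0.5,-0.3],0,0.3],[[-0.95,-0.5,-0.3],0,0.3],[[-0.95,-0.5,0],0,0.3],[[-0.6,-0.4,0],0,0.3],[[0,0,0],0,0.3]]'; python3 - <<'E'
from h import *
s,im=shot("wrist"); save(cv2.resize(im,None,fx=1.5,fy=1.5),"w1.png")
print(s["eef_pos"],s["tool_rot"],s["joint_vel"].round(3))
for n in("bore_mouth","bore_outlet","tray_floor","stand"): print(n,find("wrist",s,n))
E
```

```text
time: 2.62
eef_pos: [0.4678, 0.0152, 0.3074]
tool_rot: [3.138, 0.008, 2.8]
wrist_force: [-0.9, 0.3, 0.6]
grip_width: 0.65
[0.46781257 0.01521484 0.30744505] [3.13838582 0.00790839 2.80004726] [ 0.013 -0.014  0.015  0.015  0.014  0.007]
bore_mouth [(0.58, array([0.4899, 0.0272, 0.1385])), (0.46, array([ 0.5018, -0.3073, -0.0008]))]
bore_outlet [(0.91, array([0.5303, 0.0128, 0.0801]))]
tray_floor []
stand [(0.62, array([ 0.5286,  0.0145, -0.0021]))]
```

View pics/w1.png

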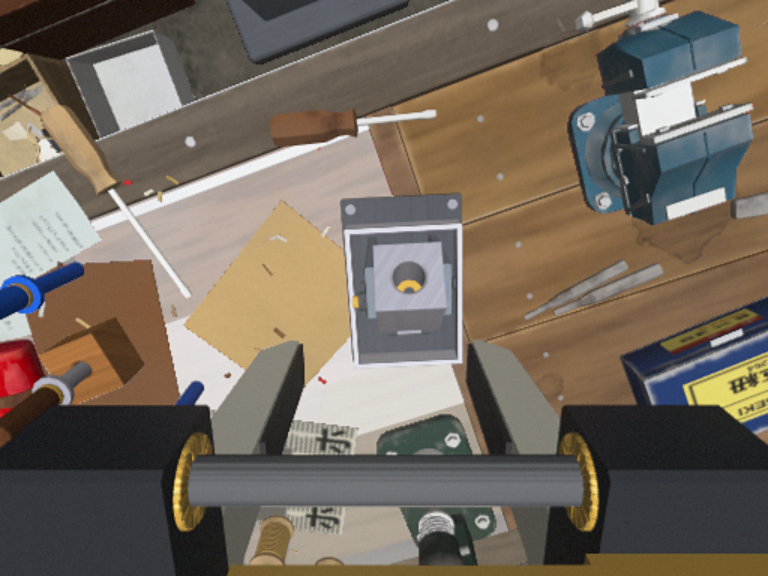

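```bash
python3 - <<'E'
import cv2
im=cv2.imread("pics/w1.png"); im=cv2.resize(im,(512,384),interpolation=cv2.INTER_AREA)
cv2.imwrite("pics/w1c.png",cv2.resize(im[120:250,220:320],None,fx=4.6,fy=4.6,interpolation=cv2.INTER_CUBIC))
E
```

```text
(no output)
```

View pics/w1c.png

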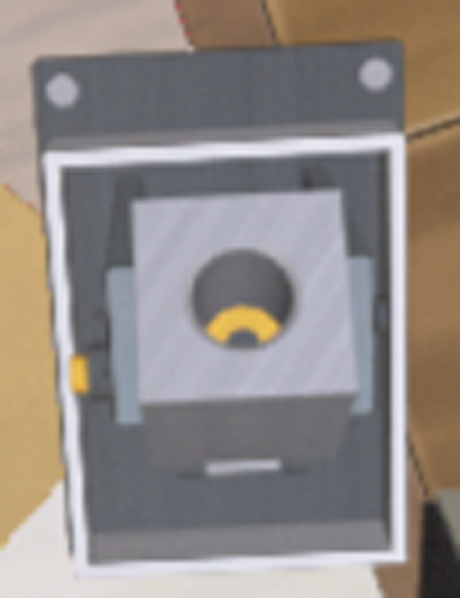

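```bash
cat >> h.py <<'E'
def projw(pos,rot,X):
    k=manip.get_calibration("wrist");H=np.array(k["hand_eye"]);R=Ro.from_euler("xyz",rot).as_matrix()
    A=R@H[:3,:3];b=R@H[:3,3]+np.array(pos);p=(np.atleast_2d(X)-b)@A
    return np.c_[k["fx"]*p[:,0]/p[:,2]+k["cx"],k["fy"]*p[:,1]/p[:,2]+k["cy"]]
E
python3 - <<'E'
from h import *
from scipy.optimize import least_squares
pos=[0.46781257,0.01521484,0.30744505];rot=[3.13838582,0.00790839,2.80004726]
obs=np.array([(242,300),(133,200),(341,190),(357,390),(141,403),(44,152),(405,134),(405,560),(76,575)])/4.6+[220,120]
S,C=np.sin(np.radians(35)),np.cos(np.radians(35))
def pts(v):
    x,y,a,zm,t=v
    M=np.array([-.07*S,0,zm]);ux=np.array([C,0,S]);uy=np.array([0,1,0])
    L=[M]+[M+.025*(i*ux+j*uy) for i,j in((-1,-1),(-1,1),(1,1),(1,-1))]
    L+=[np.array([i,j,.032]) for i,j in((-.051-t,-.049-t),(-.051-t,.049+t),(.08+t,.049+t),(.08+t,-.049-t))]
    return np.array(L)@Ro.from_euler("z",a).as_matrix().T+[x,y,0]
r=least_squares(lambda v:(projw(pos,rot,pts(v))-obs).ravel(),[.53,.012,-.33,.136,.003])
print(r.x,np.degrees(r.x[2]));print(r.fun.reshape(-1,2).round(1));print(pts(r.x)[0])
E
```

```text
[ 0.52918502  0.01532219 -0.29125052  0.13723793  0.00444229] -16.68742577133856
[[ 0.2 -1.2]
 [-0.2  0. ]
 [ 0.2 -0.1]
 [ 0.4  0.6]
 [-0.2  0.1]
 [-0.1  0.1]
 [-0.4  0.1]
 [-0.   0.2]
 [-0.   0.4]]
[0.49072558 0.02685138 0.13723793]
```

```bash
python3 -m pendant '[[[-0.44,-0.92,0],-0.42,0.3],[[-0.4,-0.93,0],0,0.3],[[-0.4,-0.93,0],0,0.3],[[-0.4,-0.93,0],0,0.3],[[-0.4,-0.93,0],0,0.3],[[-0.4,-0.93,0],0,0.3],[[-0.4,-0.93,0],0,0.3],[[-0.2,-0.4,0],0,0.3]]'; python3 -m pendant '[[[0,0,0],0,0.3]]'; python3 - <<'E'
from h import *
s,im=shot("wrist"); save(cv2.resize(im,None,fx=1.5,fy=1.5),"w2.png")
print(s["eef_pos"],s["tool_rot"],s["joint_vel"].round(3))
for n in("rod","rod_collar","rod_block"): print(n,find("wrist",s,n))
E
```

```text
time: 3.88
eef_pos: [0.5052, -0.2788, 0.311]
tool_rot: [3.137, 0.013, 2.873]
wrist_force: [0.2, 0.1, 0.4]
grip_width: 0.649
time: 4.0
eef_pos: [0.5052, -0.2785, 0.3108]
tool_rot: [3.136, 0.013, 2.872]
wrist_force: [-0.6, 0.3, -1.0]
grip_width: 0.649
[ 0.50523579 -0.27849018  0.31077726] [3.13589775 0.01273181 2.87237233] [ 0.016 -0.013  0.012  0.008  0.008  0.005]
rod [(0.79, array([ 0.5675, -0.2372,  0.0009])), (0.78, array([ 0.498 , -0.3072,  0.0073]))]
rod_collar [(0.91, array([ 0.5891, -0.3043,  0.0748])), (0.7, array([ 0.5026, -0.3098,  0.0822]))]
rod_block [(0.94, array([ 0.5044, -0.306 , -0.0028]))]
```

View pics/w2.png

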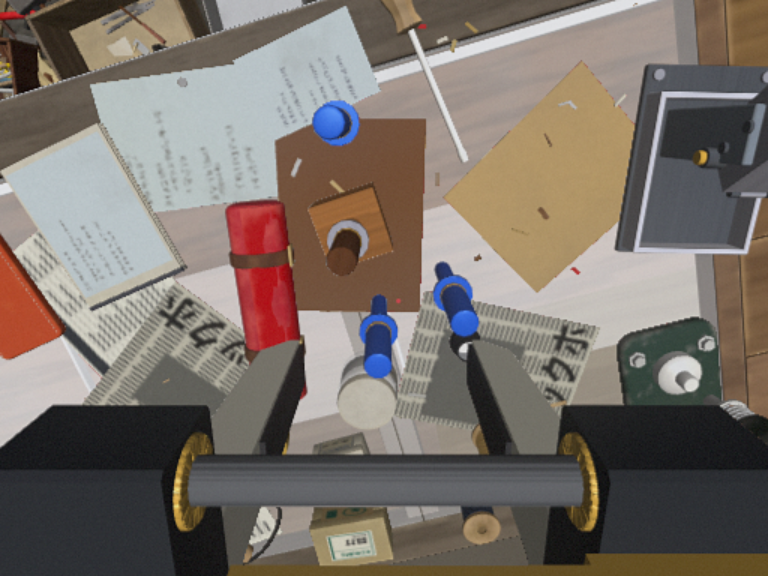

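```bash
cat >> h.py <<'E'
def ray(pos,rot,px,z):
    k=manip.get_calibration("wrist");H=np.array(k["hand_eye"]);R=Ro.from_euler("xyz",rot).as_matrix()
    A=R@H[:3,:3];b=R@H[:3,3]+np.array(pos);d=A@np.array([(px[0]-k["cx"])/k["fx"],(px[1]-k["cy"])/k["fy"],1]);return (b+d*(z-b[2])/d[2]).round(4)
def rel(target,s=None):
    s=s or manip.get_state();R=Ro.from_euler("xyz",s["tool_rot"]).as_matrix()
    return (R.T@(np.array(target)-s["eef_pos"])/.04).round(2)
E
python3 - <<'E'
from h import *
s=manip.get_state();p,r=s["eef_pos"],s["tool_rot"]
a=lambda u,v,z:ray(p,r,(u/1.5,v/1.5),z)
print(a(344,258,.154),a(308,206,.045),a(376,185,.045),a(393,250,.045),a(348,238,.087))
print(projw(p,r,[[.502,-.308,.154],[.502,-.308,.087],[.502,-.308,.045]])*1.5)
print(rel([.502,-.308,.20]))
E
```

```text
[ 0.5002 -0.303   0.154 ] [ 0.4721 -0.336   0.045 ] [ 0.4704 -0.2734  0.045 ] [ 0.5304 -0.2742  0.045 ] [ 0.5007 -0.305   0.087 ]
[[337.79402324 262.35623632]
 [344.8577116  240.45043224]
 [348.23661445 229.97182954]]
[-0.09 -0.78  2.78]
```

```bash
python3 -m pendant '[[[0.1,-0.65,0.8],0.18,0.3],[[0,0,1],0,0.3],[[0,0,0.3],0,0.3],[[0,0,0],0,0.3]]'; python3 - <<'E'
from h import *
print(rel([.5005,-.304,.107]))
E
```

```text
time: 4.7
eef_pos: [0.4971, -0.2977, 0.2287]
tool_rot: [3.138, 0.018, 2.858]
wrist_force: [-0.2, 0.3, 0.1]
grip_width: 0.65
[-0.07 -0.14  3.04]
```

```bash
python3 -m pendant '[[[-0.08,-0.18,0.9],0,0.3],[[0,0,0.9],0,0.3],[[0,0,0.9],0,0.3],[[0,0,0.4],0,0.3],[[0,0,0.15],0,0.3]]'; python3 - <<'E'
from h import *
s,im=shot("wrist"); save(im,"w3.png")
print(rel([.5005,-.304,.107]),s["wrist_force"])
E
```

```text
time: 5.32
eef_pos: [0.5077, -0.3089, 0.1063]
tool_rot: [-3.138, 0.035, 2.861]
wrist_force: [-0.8, -0.1, -0.3]
grip_width: 0.647
[ 0.2   0.07 -0.04] [-0.82046894 -0.12809618 -0.31576087]
```

View pics/w3.png

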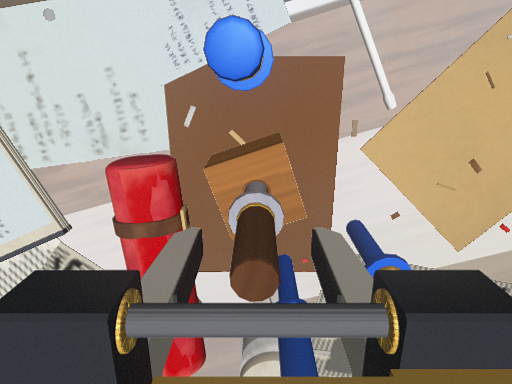

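```bash
python3 - <<'E'
from h import *
s=manip.get_state();p,r=s["eef_pos"],s["tool_rot"]
X=ray(p,r,(254.5,279),.154);print(X,ray(p,r,(256,216),.087))
R=Ro.from_euler("xyz",r).as_matrix();print(R.T@(X-p), R.T@([.5005,-.304,.126]-p))
E
```

```text
[ 0.4998 -0.3067  0.154 ] [ 0.5011 -0.3068  0.087 ]
[ 0.00633583 -0.00030911 -0.04838058] [ 0.00737285  0.00258203 -0.02041013]
```

```bash
python3 -m pendant '[[[0.18,0,0],0,0.3],[[0.02,0,0],0,-1],[[0,0,0],0,-1],[[0,0,0],0,-1],[[0,0,0],0,-1]]' 30; python3 - <<'E'
from h import *
print(rel([.5005,-.3067,.107]),manip.get_state()["grip_width"]*93)
E
```

```text
time: 6.0
eef_pos: [0.5011, -0.308, 0.1098]
tool_rot: [-3.135, 0.041, 2.862]
wrist_force: [0.3, 0.1, -0.4]
grip_width: 0.268
[0.03 0.03 0.07] 24.958086484762884
```

```bash
python3 -m pendant '[[[0,0,0],0,-1],[[0,0,0],0,-1],[[0,0,-0.5],0,-1],[[0,0,-0.9],0,-1],[[0,0,-0.9],0,-1]]' 30
```

```text
time: 6.62
eef_pos: [0.4966, -0.3052, 0.1992]
tool_rot: [-3.139, 0.034, 2.861]
wrist_force: [0.7, -0.4, -2.2]
grip_width: 0.232
```

```bash
python3 -m pendant '[[[0,0.1,-0.9],0,-1],[[0.2,0.7,-0.7],0,-1],[[0.3,0.92,-0.3],0,-1],[[0.3,0.92,0],0,-1],[[0.3,0.92,0],0,-1],[[0.3,0.92,0],0,-1],[[0.3,0.92,0],0,-1],[[0.3,0.92,0],0,-1]]'; python3 - <<'E'
from h import *
s=manip.get_state();print(s["tool_rot"],rel([.4907,.0268,.27]))
E
```

```text
time: 7.62
eef_pos: [0.4868, -0.0345, 0.2737]
tool_rot: [-3.138, 0.034, 2.856]
wrist_force: [0.7, -0.4, -1.7]
grip_width: 0.231
[-3.13788007  0.03437914  2.85550126] [0.34 1.5  0.07]
```

```bash
python3 -m pendant '[[[0.2,0.8,0],0,-1],[[0.1,0.65,0],0,-1],[[0,0,0],0,-1],[[0,0,0],0,-1]]'; python3 - <<'E'
from h import *
s,im=shot("wrist"); s2,im2=shot("side")
p,r=s["eef_pos"],s["tool_rot"];R=Ro.from_euler("xyz",r).as_matrix()
print(p,r,rel([.4907,.0268,.27]))
save(np.hstack([im[:, 60:460],cv2.resize(im2[120:220,200:304],(400,384),interpolation=cv2.INTER_CUBIC)]),"w4.png")
G=p-.019*R[:,2]
for nm,X in(("tip if vertical",G-[0,0,.121]),("mouth",[.4907,.0268,.1372])): print(nm,X,projw(p,r,X),proj("side",s2,X))
E
```

```text
time: 8.12
eef_pos: [0.4899, 0.0288, 0.2716]
tool_rot: [-3.137, 0.031, 2.86]
wrist_force: [0.1, 0.0, -2.3]
grip_width: 0.231
[0.4899287  0.02882233 0.2716223 ] [-3.13739705  0.03114308  2.86002939] [-0.03 -0.03  0.04]
tip if vertical [0.48938252 0.02906329 0.16961292] [[256.45517424 183.66346258]] (np.float64(241.0072551168473), np.float64(127.62831184493598))
mouth [0.4907, 0.0268, 0.1372] [[254.69145819 175.0652482 ]] (np.float64(241.43641635396855), np.float64(139.99927160938347))
```

View pics/w4.png

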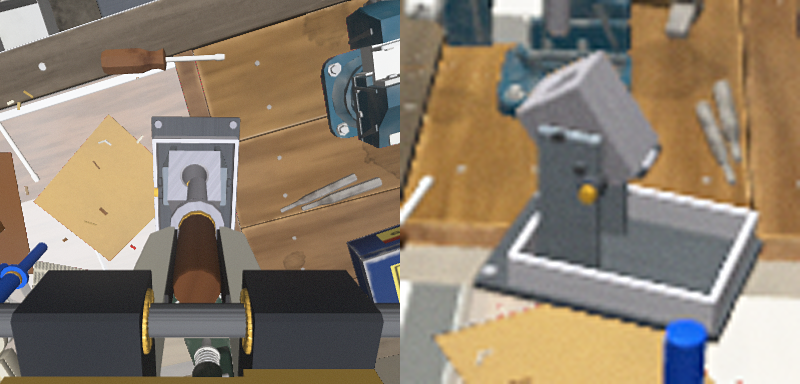

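```bash
cat > st.py <<'E'
from h import *
# stand-plane (u,v,z) of grasp and tip about mouth, mm
M=np.array([.4907,.0268,.1372]);Ry=Ro.from_euler("z",-.291).as_matrix()
s=manip.get_state();R=Ro.from_euler("xyz",s["tool_rot"]).as_matrix()
G=Ry.T@(s["eef_pos"]-.019*R[:,2]-M)*1e3
a=np.radians(35);ax=np.array([-np.sin(a),np.cos(a)])
print("t",s["time"],"G",G.round(1),"along",round(G[[0,2]]@ax,1),"off",round(G[0]*np.cos(a)+G[2]*np.sin(a),1),"F",(Ry.T@s["wrist_force"]).round(1),"rot",s["tool_rot"].round(3),"w",round(s["grip_width"]*93,1))
E
python3 -m pendant '[[[-0.03,-0.04,0.5],0,-1],[[0,0,0.4],0,-1],[[0,0,0],0,-1]]' 15; python3 st.py
```

```text
time: 8.6
eef_pos: [0.4919, 0.0232, 0.2352]
tool_rot: [-3.137, 0.032, 2.855]
wrist_force: [-0.1, 1.3, -2.2]
grip_width: 0.234
t 8.6 G [  1.6  -3.  117. ] along 94.9 off 68.4 F [-0.5  1.2 -2.2] rot [-3.137  0.032  2.855] w 21.7
```

```bash
python3 - <<'E'
import numpy as np
a=np.radians(35);A=np.array([-np.sin(a),np.cos(a)]);E=np.array([np.cos(a),np.sin(a)])
p=np.array([1.6,117])
for th in (0,7,14,21,27,31,34,35,35,35):
    de=a-np.radians(th)
    dm=(24-8/np.cos(de)-8*np.cos(de))/max(np.tan(de),1e-3); d=min(.8*dm,{34:35}.get(th,34))
    m=(-8/np.cos(de)+8*np.cos(de)+d*np.tan(de))/2;c=m-d*np.tan(de)
    P=-d*A+c*E;t=np.radians(th);G=P+121*np.array([-np.sin(t),np.cos(t)])
    print(th,round(d,1),"P",P.round(1),"G",G.round(1),"step tool x,z units",(-(G-p)[0]/40).round(2),(-(G-p)[1]/40).round(2));p=G
E
python3 -m pendant '[[[0,0.07,0.1],0,-1]]' 12; python3 st.py
```

```text
0 8.8 P [ 1.2 -9.9] G [  1.2 111.1] step tool x,z units 0.01 0.15
7 11.8 P [  3.4 -12.1] G [-11.3 108. ] step tool x,z units 0.31 0.08
14 16.6 P [  6.5 -15.7] G [-22.8 101.7] step tool x,z units 0.29 0.16
21 25.6 P [ 11.9 -23. ] G [-31.5  90. ] step tool x,z units 0.22 0.29
27 34 P [ 17.5 -29.3] G [-37.5  78.5] step tool x,z units 0.15 0.29
31 34 P [ 18.5 -28.5] G [-43.8  75.2] step tool x,z units 0.16 0.08
34 35 P [ 19.8 -28.8] G [-47.8  71.5] step tool x,z units 0.1 0.09
35 34 P [ 19.5 -27.9] G [-49.9  71.3] step tool x,z units 0.05 0.01
35 34 P [ 19.5 -27.9] G [-49.9  71.3] step tool x,z units -0.0 -0.0
35 34 P [ 19.5 -27.9] G [-49.9  71.3] step tool x,z units -0.0 -0.0
time: 8.72
eef_pos: [0.4929, 0.0252, 0.2317]
tool_rot: [-3.137, 0.032, 2.854]
wrist_force: [-1.6, -0.4, -0.5]
grip_width: 0.237
t 8.725 G [  2.   -0.8 113.5] along 91.8 off 66.7 F [-1.4 -0.8 -0.5] rot [-3.137  0.032  2.854] w 22.1
```

```bash
python3 -m pendant '[[[0.05,0,0.06],0,-1],[[0.31,0,0.08],0,-1]]' 12; python3 st.py; python3 -m pendant '[[[0.25,0,0.15],0,-1]]'; python3 st.py
```

```text
time: 8.98
eef_pos: [0.4809, 0.0287, 0.2267]
tool_rot: [-3.137, 0.036, 2.853]
wrist_force: [1.8, -0.7, 1.7]
grip_width: 0.232
t 8.975 G [-10.6  -0.9 108.5] along 94.9 off 53.5 F [ 1.9 -0.2  1.7] rot [-3.137  0.036  2.853] w 21.5
time: 9.1
eef_pos: [0.4719, 0.0315, 0.2211]
tool_rot: [-3.138, 0.04, 2.853]
wrist_force: [1.7, 0.1, 1.1]
grip_width: 0.238
t 9.1 G [-20.1  -0.9 102.9] along 95.8 off 42.5 F [1.6 0.6 1.1] rot [-3.138  0.04   2.853] w 22.1
```

```bash
python3 -m pendant '[[[0.26,0,0.26],0,-1]]' 12; python3 st.py; python3 -m pendant '[[[0.2,0,0.28],0,-1]]'; python3 st.py;python3 - <<'E'
from h import *
s,im=shot("wrist"); s2,im2=shot("side")
save(np.hstack([im[:, 60:460],cv2.resize(im2[90:190,200:304],(400,384),interpolation=cv2.INTER_CUBIC)]),"w5.png")
E
```

```text
time: 9.22
eef_pos: [0.4624, 0.0344, 0.2109]
tool_rot: [-3.138, 0.043, 2.853]
wrist_force: [1.5, -0.3, 1.2]
grip_width: 0.23
t 9.225 G [-30.1  -0.8  92.7] along 93.2 off 28.5 F [1.5 0.2 1.2] rot [-3.138  0.043  2.853] w 21.4
time: 9.35
eef_pos: [0.4545, 0.0368, 0.1992]
tool_rot: [-3.138, 0.044, 2.854]
wrist_force: [0.6, -0.5, -0.2]
grip_width: 0.236
t 9.35 G [-38.4  -0.7  81. ] along 88.3 off 15.0 F [ 0.7 -0.3 -0.2] rot [-3.138  0.044  2.854] w 22.0
```

View pics/w5.png

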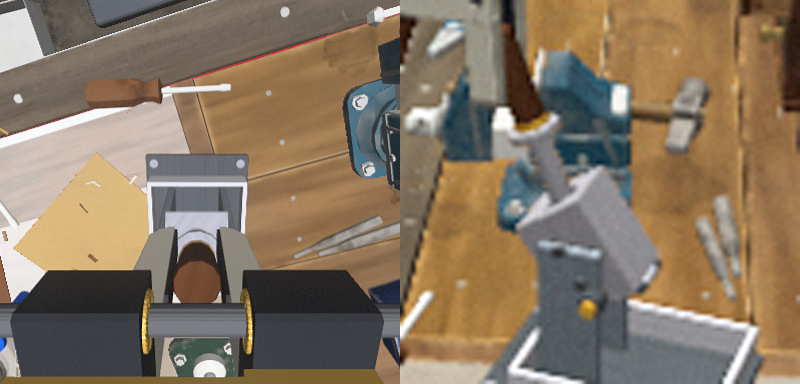

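```bash
python3 -m pendant '[[[0.2,0,0.2],0,-1],[[0.08,0,0.06],0,-1]]' 15; python3 st.py; python3 -m pendant '[[[-0.08,0,0.12],0,-1]]' 40; python3 st.py
```

```text
time: 9.7
eef_pos: [0.4425, 0.0402, 0.1867]
tool_rot: [-3.138, 0.041, 2.854]
wrist_force: [1.1, 0.3, -1.0]
grip_width: 0.233
t 9.7 G [-50.8  -0.9  68.4] along 85.2 off -2.3 F [ 1.   0.6 -1. ] rot [-3.138  0.041  2.854] w 21.7
time: 9.82
eef_pos: [0.4459, 0.0393, 0.1821]
tool_rot: [-3.138, 0.041, 2.854]
wrist_force: [-2.5, -0.0, 6.0]
grip_width: 0.228
t 9.825 G [-47.3  -0.8  63.9] along 79.5 off -2.1 F [-2.4 -0.7  6. ] rot [-3.138  0.041  2.854] w 21.2
```

```bash
python3 -m pendant '[[[-0.16,0,0.15],0,-1]]' 50; python3 st.py; python3 -m pendant '[[[-0.12,0,0.18],0,-1]]'; python3 st.py
```

```text
time: 9.95
eef_pos: [0.4521, 0.0375, 0.1765]
tool_rot: [-3.138, 0.04, 2.854]
wrist_force: [-3.4, 0.7, 5.3]
grip_width: 0.227
t 9.95 G [-40.8  -0.8  58.2] along 71.1 off -0.0 F [-3.5 -0.3  5.3] rot [-3.138  0.04   2.854] w 21.1
time: 10.07
eef_pos: [0.457, 0.0361, 0.1691]
tool_rot: [-3.138, 0.039, 2.854]
wrist_force: [-3.5, 0.8, 3.3]
grip_width: 0.227
t 10.075 G [-35.6  -0.7  50.9] along 62.1 off -0.0 F [-3.6 -0.2  3.3] rot [-3.138  0.039  2.854] w 21.1
```

```bash
python3 -m pendant '[[[-0.12,0,0.17],0,-1]]'; python3 st.py; python3 -m pendant '[[[-0.1,0,0.13],0,-1]]'; python3 st.py;  python3 -m pendant '[[[-0.06,0,0.08],0,-1]]'; python3 st.py
```

```text
time: 10.2
eef_pos: [0.4623, 0.0344, 0.1617]
tool_rot: [-3.138, 0.039, 2.854]
wrist_force: [-0.1, 0.4, -1.3]
grip_width: 0.228
t 10.2 G [-30.1  -0.8  43.5] along 52.9 off 0.3 F [-0.2  0.3 -1.3] rot [-3.138  0.039  2.854] w 21.2
time: 10.32
eef_pos: [0.4643, 0.0338, 0.1564]
tool_rot: [-3.138, 0.033, 2.854]
wrist_force: [-23.8, 5.9, 35.6]
grip_width: 0.228
t 10.325 G [-28.   -0.9  38.2] along 47.3 off -1.0 F [-24.5  -1.1  35.6] rot [-3.138  0.033  2.854] w 21.2
time: 10.45
eef_pos: [0.4644, 0.0339, 0.1549]
tool_rot: [-3.137, 0.028, 2.854]
wrist_force: [-20.9, 5.0, 33.7]
grip_width: 0.228
t 10.45 G [-27.7  -0.7  36.7] along 45.9 off -1.7 F [-21.5  -1.2  33.7] rot [-3.137  0.028  2.854] w 21.2
```

```bash
python3 - <<'E'
from h import *
s,im=shot("wrist"); s2,im2=shot("side")
save(np.hstack([im[:, 60:460],cv2.resize(im2[110:220,200:315],(400,384),interpolation=cv2.INTER_CUBIC)]),"w6.png")
print(find("side",s2,"insert"),find("side",s2,"rod_collar"))
E
```

```text
[] [(0.86, array([ 0.5717, -0.234 ,  0.0727])), (0.69, array([ 0.5843, -0.3028,  0.0718]))]
```

View pics/w6.png

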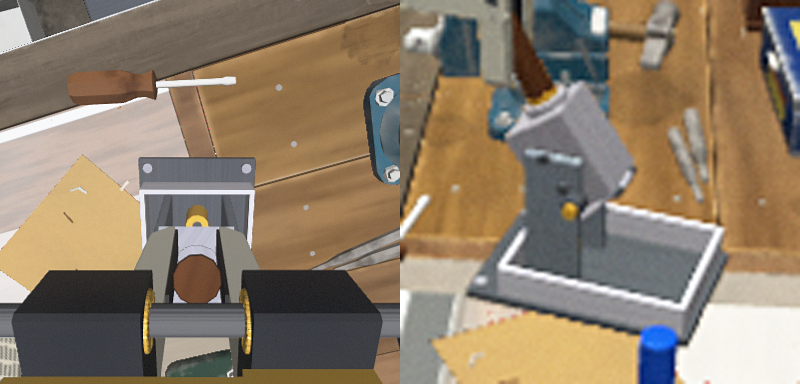

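```bash
python3 -m pendant '[[[0,0,0],0,0.3],[[0,0,0],0,0.3],[[0,0,0],0,0.3],[[0,0,-0.5],0,0.3],[[0.2,0,-0.8],0,0.3],[[0.3,0,-0.9],0,0.3],[[0.3,0,-0.9],0,0.3],[[0,0,0],0,0.3]]'; python3 - <<'E'
from h import *
s,im=shot("wrist"); p,r=s["eef_pos"],s["tool_rot"]
print([(x,y.round(3)) for n in("insert","rod_collar","rod") for x,y in find("wrist",s,n)])
# predicted handle top, collar centre with rod home
M=np.array([.4907,.0268,.1372]);A=Ro.from_euler("z",-.291).as_matrix()@[-np.sin(.6109),0,np.cos(.6109)]
for d in(0,.006,.07):print(projw(p,r,M+A*d))
s2,im2=shot("side"); print([proj("side",s2,M+A*d) for d in (0,.07)])
save(np.hstack([im[:, 60:460],cv2.resize(im2[90:200,190:305],(400,384),interpolation=cv2.INTER_CUBIC)]),"w7.png")
E
```

```text
time: 11.65
eef_pos: [0.4317, 0.0436, 0.2787]
tool_rot: [-3.137, 0.028, 2.853]
wrist_force: [0.3, 0.3, -0.1]
grip_width: 0.651
[(0.69, array([0.531, 0.013, 0.084])), (0.3, array([0.533, 0.01 , 0.077])), (0.63, array([0.49 , 0.028, 0.133])), (0.87, array([ 0.412, -0.294, -0.003])), (0.63, array([0.533, 0.015, 0.077]))]
[[257.2519669  229.66890596]]
[[257.25089184 228.70700204]]
[[257.23656795 215.8908376 ]]
[(np.float64(241.43641635396855), np.float64(139.99927160938347)), (np.float64(225.73908195702228), np.float64(115.77837178766951))]
```

View pics/w7.png

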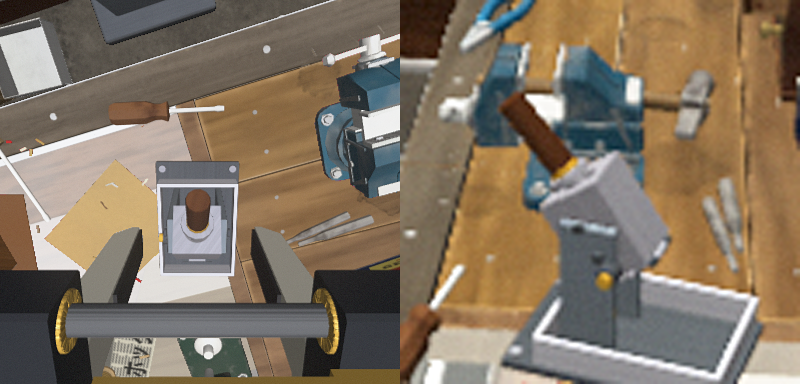

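```bash
python3 - <<'E'
from h import *
a=cv2.imread("pics/w7.png")[:,:400][:,:,::-1]
s2,im2=shot("side")
save(np.hstack([cv2.resize(a[150:290,140:260],(400,467),interpolation=cv2.INTER_CUBIC),cv2.resize(im2[105:161,210:258],(400,467),interpolation=cv2.INTER_CUBIC)]),"w8.png")
E
```

```text
(no output)
```

View pics/w8.png

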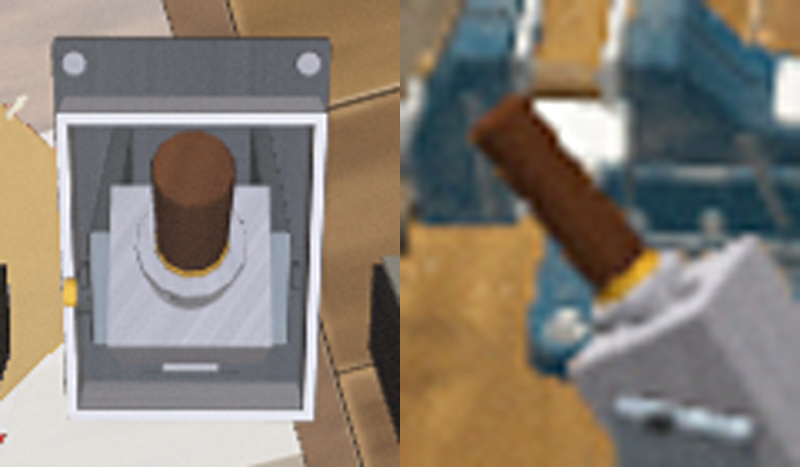

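```bash
python3 - <<'E'
from h import *
from scipy.optimize import least_squares
p=[.4317,.0436,.2787];r=[-3.137,.028,2.853]
M=np.array([.4907,.0268,.1372]);Ry=Ro.from_euler("z",-.291).as_matrix();a=np.radians(35)
B=np.c_[Ry@[np.cos(a),0,np.sin(a)],Ry@[0,1,0],Ry@[-np.sin(a),0,np.cos(a)]]
tri=lambda w,sd:least_squares(lambda X:np.r_[projw(p,r,X)[0]-w,np.array(proj("side",None,X))-sd],M)
# handle top end; handle bottom (brass ring centre): guess from crops
for w,sd in(((258,201),(222.4,119.2)),((257.3,224.5),(210+226/8.33,105+278/8.33))):
    q=tri(w,sd);print((B.T@(q.x-M)*1e3).round(1),q.fun.round(1))
E
```

```text
[-13.6   0.6  66.3] [-0.  -0.   0.1 -0. ]
[-4.3 -0.3  8.3] [-0.3 -0.4  1.1 -0.5]
```

```bash
python3 st.py; python3 - <<'E'
import numpy as np
E
```

```text
t 11.95 G [-63.3  -1.1 156.6] along 164.6 off 38.0 F [-0.1  0.2 -0.6] rot [-3.136  0.02   2.853] w 60.7
```

```bash
python3 -m pendant '[[[-0.4,0.02,0.7],0,0.1],[[-0.25,0,0.9],0,0.1],[[0,0,0.8],0,0.1],[[0,0,0.5],0,0.1],[[0,0,0],0,0.1]]' 20; python3 st.py
```

```text
time: 12.58
eef_pos: [0.457, 0.0353, 0.1522]
tool_rot: [-3.135, 0.013, 2.852]
wrist_force: [0.4, 0.5, 0.1]
grip_width: 0.548
t 12.575 G [-34.9  -1.4  34. ] along 47.9 off -9.1 F [0.2 0.6 0.1] rot [-3.135  0.013  2.852] w 51.0
```

Close lightly, then straighten and press.

```bash
python3 -m pendant '[[[0,0,0],0,-1],[[0,0,0],0,-1],[[0,0,0],0,-1],[[0,0,0],0,-1],[[0,0,0],0,-1]]' 12; python3 st.py; python3 -m pendant '[[[-0.1,0,-0.06],0,-1],[[-0.1,0,-0.05],0,-1]]' 20; python3 st.py
```

```text
time: 13.2
eef_pos: [0.4585, 0.0352, 0.1545]
tool_rot: [-3.136, 0.017, 2.852]
wrist_force: [0.2, -0.6, -1.8]
grip_width: 0.233
t 13.2 G [-33.6  -1.1  36.3] along 49.0 off -6.7 F [ 0.4 -0.5 -1.8] rot [-3.136  0.017  2.852] w 21.7
time: 13.45
eef_pos: [0.4644, 0.0335, 0.1586]
tool_rot: [-3.136, 0.013, 2.852]
wrist_force: [-3.4, 1.6, -1.2]
grip_width: 0.233
t 13.45 G [-27.4  -1.   40.4] along 48.8 off 0.8 F [-3.7  0.6 -1.2] rot [-3.136  0.013  2.852] w 21.7
```

```bash
python3 -m pendant '[[[-0.06,0,0.08],0,-1]]' 40; python3 st.py; python3 -m pendant '[[[-0.06,0,0.08],0,-1]]'; python3 st.py; python3 -m pendant '[[[0,0,0],0,-1],[[0,0,0],0,-1]]' 20; python3 st.py;  python3 -m pendant '[[[0,0,0],0,-1],[[0,0,0],0,-1]]' 5; python3 st.py
```

```text
time: 13.58
eef_pos: [0.466, 0.0331, 0.1567]
tool_rot: [-3.136, 0.011, 2.852]
wrist_force: [-17.7, 4.7, 37.0]
grip_width: 0.23
t 13.575 G [-25.6  -0.9  38.5] along 46.2 off 1.1 F [-18.3  -0.5  37. ] rot [-3.136  0.011  2.852] w 21.4
time: 13.7
eef_pos: [0.4664, 0.033, 0.1567]
tool_rot: [-3.135, 0.007, 2.853]
wrist_force: [-26.0, 4.9, 49.3]
grip_width: 0.229
t 13.7 G [-25.2  -0.9  38.5] along 46.0 off 1.4 F [-26.3  -2.7  49.3] rot [-3.135  0.007  2.853] w 21.3
time: 13.95
eef_pos: [0.4672, 0.0329, 0.1577]
tool_rot: [-3.135, 0.01, 2.853]
wrist_force: [-1.7, 1.2, -1.2]
grip_width: 0.231
t 13.95 G [-24.4  -0.8  39.5] along 46.3 off 2.6 F [-2.   0.7 -1.2] rot [-3.135  0.01   2.853] w 21.5
time: 14.2
eef_pos: [0.4678, 0.0324, 0.1572]
tool_rot: [-3.135, 0.01, 2.853]
wrist_force: [-1.1, 1.3, -0.3]
grip_width: 0.236
t 14.2 G [-23.8  -1.1  39. ] along 45.6 off 2.9 F [-1.4  0.9 -0.3] rot [-3.135  0.01   2.853] w 21.9
```

```bash
cat > hd.py <<'E'
from h import *
def handle(im):
    c=im[95:165,205:262].astype(int);m=((c[...,0]>c[...,2]*1.6)&(c[...,0]<125)&(c[...,0]>35)).astype(np.uint8)
    n,l,st,ce=cv2.connectedComponentsWithStats(m);k=1+st[1:,4].argmax();y,x=np.nonzero(l==k);P=np.c_[x+205.,y+95.]
    w,v=np.linalg.eigh(np.cov(P.T));d=v[:,1]*np.sign(v[1,1]);t=(P-P.mean(0))@d
    return len(P),P.mean(0).round(1),"angle from vertical",np.degrees(np.arctan2(d[0],d[1])).round(1),"top",(P.mean(0)+d*t.min()).round(1)
E
python3 - <<'E'
from hd import *
im=cv2.imread("pics/w8.png")[:,400:,::-1];im=cv2.resize(im,(48,56),interpolation=cv2.INTER_AREA)
f=np.full((384,512,3),255,np.uint8);f[105:161,210:258]=im;print("old",handle(f))
M=np.array([.4907,.0268,.1372]);A=Ro.from_euler("z",-.291).as_matrix()@[-np.sin(.6109),0,np.cos(.6109)]
a,b=[np.array(proj("side",None,M+A*d)) for d in(.006,.07)];print("home expected",(a+b)/2,np.degrees(np.arctan2(*(a-b))),b)
E
python3 -m pendant '[[[0,0,0],0,-0.45],[[0,0,0],0,-0.3],[[0,0,0],0,0],[[0,0,0],0,0.2]]' 5; python3 st.py
python3 -m pendant '[[[0,0,-0.6],0,0.2],[[0,0,-0.9],0,0.2],[[0,0,-0.9],0,0.2],[[0,0,-0.9],0,0.2]]'
python3 - <<'E'
from hd import *
s,im=shot("side");print(handle(im));s,w=shot("wrist");np.save("w9.npy",w);print(s["eef_pos"],s["tool_rot"])
save(np.hstack([cv2.resize(w[100:300,150:350],(400,400),interpolation=cv2.INTER_CUBIC),cv2.resize(im[105:161,210:266],(400,400),interpolation=cv2.INTER_CUBIC)]),"w9.png")
E
```

```text
old (205, array([228.6, 126.6]), 'angle from vertical', np.float64(33.6), 'top', array([222. , 116.7]))
home expected [232.93002463 126.8739564 ] 32.94688802839641 [225.73908196 115.77837179]
time: 14.7
eef_pos: [0.4692, 0.0321, 0.1573]
tool_rot: [-3.135, 0.013, 2.853]
wrist_force: [-0.6, -0.1, -0.5]
grip_width: 0.514
t 14.7 G [-22.4  -1.   39.1] along 44.9 off 4.1 F [-0.6 -0.3 -0.5] rot [-3.135  0.013  2.853] w 47.8
time: 15.2
eef_pos: [0.4659, 0.0337, 0.2899]
tool_rot: [-3.134, 0.005, 2.853]
wrist_force: [0.2, -0.4, -0.2]
grip_width: 0.596
(207, array([228.5, 126.9]), 'angle from vertical', np.float64(33.5), 'top', array([222., 117.]))
[0.46809741 0.03336081 0.29502381] [-3.13555379  0.01352341  2.85268454]
```

```bash
python3 - <<'E'
from hd import *
from scipy.optimize import differential_evolution as DE
w=np.load("w9.npy").astype(int);s,im=shot("side")
p=[.46809741,.03336081,.29502381];r=[-3.13555379,.01352341,2.85268454]
def mask(c):
    m=((c[...,0]>c[...,2]*1.6)&(c[...,0]<135)&(c[...,0]>30)).astype(np.uint8);n,l,st,ce=cv2.connectedComponentsWithStats(m);return l==1+st[1:,4].argmax()
def win(im,a,b,c,d):
    o=np.zeros(im.shape[:2],bool);o[a:b,c:d]=mask(im[a:b,c:d].astype(int));return o
mw=win(w,130,260,200,310);ms=win(im,95,165,205,262);print(mw.sum(),ms.sum())
M=np.array([.4907,.0268,.1372]);a=np.radians(35)
Rb=Ro.from_euler("z",-.291)*Ro.from_euler("y",-35,degrees=True)
g=np.linspace(0,2*np.pi,24,endpoint=False);ring=lambda z:np.c_[.011*np.cos(g),.011*np.sin(g),0*g+z]
L=np.vstack([ring(.006),ring(.07)])
def cyl(v):
    l,vv,h,f,ps=v;return Rb.apply(Ro.from_euler("xy",[ps,-f],degrees=True).apply(L)+[l*1e-3,vv*1e-3,h*1e-3])+M
def iou(m,P):
    k=np.zeros(m.shape,np.uint8);cv2.fillConvexPoly(k,cv2.convexHull((P*16).astype(np.int32)),1,shift=4);k=k>0;return (k&m).sum()/(k|m).sum()
f=lambda v:-2*iou(mw,projw(p,r,cyl(v)).astype(np.float32))-iou(ms,np.array([proj("side",None,X) for X in cyl(v)],np.float32))
R=DE(f,[(-8,8),(-5,5),(-4,20),(-5,15),(-6,6)],seed=1,maxiter=40,popsize=10,tol=1e-4)
print("lat,v,height,tilt,psi",R.x.round(1),R.fun)
for h in(0,2,4,8):
    q=DE(lambda v:f([v[0],v[1],h,v[2],v[3]]),[(-8,8),(-5,5),(-5,15),(-6,6)],seed=1,maxiter=25,popsize=8);print(h,q.x.round(1),q.fun)
E
```

```text
962 214Traceback (most recent call last):
    calc_energies = list(
        self._mapwrapper(self.func, parameters_pop[0:S])
    )
    return self.f(x, *self.args)
           ~~~~~~^^^^^^^^^^^^^^^
  File "<stdin>", line 18, in <lambda>
  File "h.py", line 16, in proj
    A,b=T(c,s);k=manip.get_calibration(c);p=A.T@(np.array(X)-b);return (k["fx"]*p[0]/p[2]+k["cx"],k["fy"]*p[1]/p[2]+k["cy"])
        ~^^^^^
  File "h.py", line 7, in T
    k=manip.get_calibration(c)
ValueError: time passes only in moves, steps and waits

The above exception was the direct cause of the following exception:

Traceback (most recent call last):
RuntimeError: The map-like callable must be of the form f(func, iterable), returning a sequence of numbers the same length as 'iterable'
```

View pics/w9.png

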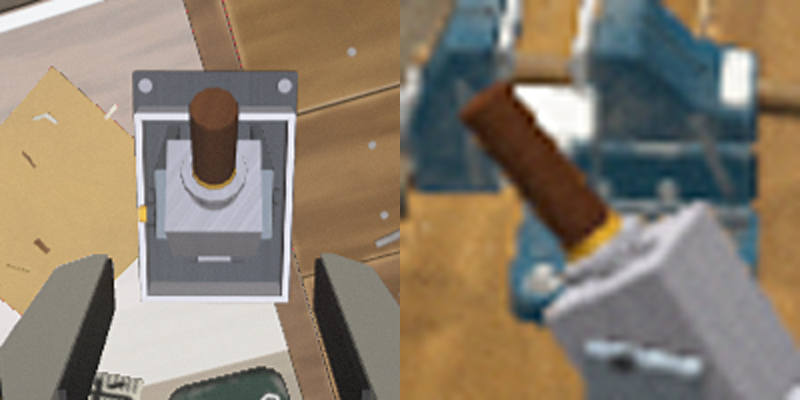

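```bash
cat > fit.py <<'E'
from hd import *
from scipy.optimize import differential_evolution as DE
import functools
CAL={c:manip.get_calibration(c) for c in("wrist","side")}
M=np.array([.4907,.0268,.1372])
Rb=Ro.from_euler("z",-.291)*Ro.from_euler("y",-35,degrees=True)
g=np.linspace(0,2*np.pi,24,endpoint=False);ring=lambda z:np.c_[.011*np.cos(g),.011*np.sin(g),0*g+z]
L=np.vstack([ring(.006),ring(.07)])
def mask(c):
    m=((c[...,0]>c[...,2]*1.6)&(c[...,0]<135)&(c[...,0]>30)).astype(np.uint8);n,l,st,ce=cv2.connectedComponentsWithStats(m);return l==1+st[1:,4].argmax()
def win(im,a,b,c,d):
    o=np.zeros(im.shape[:2],bool);o[a:b,c:d]=mask(im[a:b,c:d].astype(int));return o
def cyl(v):
    l,vv,h,f,ps=v;return Rb.apply(Ro.from_euler("xy",[ps,-f],degrees=True).apply(L)+[l*1e-3,vv*1e-3,h*1e-3])+M
def iou(m,P):
    k=np.zeros(m.shape,np.uint8);cv2.fillConvexPoly(k,cv2.convexHull((P*16).astype(np.int32)),1,shift=4);k=k>0;return (k&m).sum()/(k|m).sum()
def pj(c,X,A,b):
    k=CAL[c];q=(X-b)@A;return np.c_[k["fx"]*q[:,0]/q[:,2]+k["cx"],k["fy"]*q[:,1]/q[:,2]+k["cy"]].astype(np.float32)
def run(w,s,im):
    mw=win(w,130,260,200,310);ms=win(im,95,165,205,262);Tw,Ts=T("wrist",s),T("side")
    f=lambda v:-2*iou(mw,pj("wrist",cyl(v),*Tw))-iou(ms,pj("side",cyl(v),*Ts))
    R=DE(f,[(-8,8),(-5,5),(-4,20),(-5,15),(-6,6)],seed=1,maxiter=60,popsize=12,tol=1e-4);print("lat,v,height,tilt,psi",R.x.round(1),R.fun)
    for h in(0,3,6,10):
        q=DE(lambda v:f([v[0],v[1],h,v[2],v[3]]),[(-8,8),(-5,5),(-5,15),(-6,6)],seed=1,maxiter=25,popsize=8);print(h,q.x.round(1),round(q.fun,3))
E
python3 - <<'E'
from fit import *
s={"eef_pos":[.46809741,.03336081,.29502381],"tool_rot":[-3.13555379,.01352341,2.85268454]}
_,im=shot("side"); run(np.load("w9.npy"),s,im)
E
```

```text
lat,v,height,tilt,psi [-8.  -0.7  3.3  1.1 -0.1] -2.438607002434001
0 [-8.  -2.   2.4 -2.2] -2.411
3 [-7.8 -0.3  1.5  0.6] -2.413
6 [-8.  -0.2  0.   0.3] -2.392
10 [-7.1 -1.6 -1.1 -1.4] -2.306
```

```bash
python3 - <<'E'
from h import *
M=np.array([.4907,.0268,.1372]);B=(Ro.from_euler("z",-.291)*Ro.from_euler("y",-35,degrees=True)).as_matrix()
P=lambda x,z:np.array(proj("side",None,M+B@[x,0,z]))
J=np.c_[P(.01,.006)-P(0,.006),P(0,.016)-P(0,.006)]/10;print(J.round(3))
c=[]
for n,o,win in(("w6",(200,110),(80,130,100,180)),("w7",(190,90),(145,195,130,200)),("w9",(210,105),(205,275,140,240))):
    im=cv2.imread(f"pics/{n}.png")[:,400:].astype(int);a,b,u,v=win;k=im[a:b,u:v]
    wt=((k[...,2]-k[...,0]>75)&(k[...,2]>140));y,x=np.nonzero(wt);sc=(3.478,3.491) if n!="w9" else (7.143,7.143)
    q=np.array([(x.mean()+u)/sc[0]+o[0],(y.mean()+a)/sc[1]+o[1]]);c.append(q);print(n,len(x),q.round(2))
print("shift mm (e, out):",np.linalg.solve(J,c[1]-c[0]).round(1),np.linalg.solve(J,c[2]-c[0]).round(1))
E
```

```text
[[ 0.317 -0.22 ]
 [-0.148 -0.34 ]]
w6 144 [242.02 137.52]
w7 189 [237.96 137.93]
w9 797 [238.07 137.98]
shift mm (e, out): [-10.5   3.4] [-10.3   3.1]
```

```bash
python3 -m pendant '[[[0.9,0,0],0,-1],[[0.2,0,0.5],0,-1],[[0,0,0.7],0,-1],[[0,0,0.7],0,-1],[[0,0,0],0,-1],[[0,0,0],0,-1]]' 20; python3 st.py
```

```text
time: 16.15
eef_pos: [0.4182, 0.0465, 0.2037]
tool_rot: [-3.133, -0.006, 2.852]
wrist_force: [-0.5, -0.4, 0.5]
grip_width: 0.018
t 16.15 G [-74.9  -1.8  85.5] along 113.0 off -12.4 F [-0.4 -0.6  0.5] rot [-3.133 -0.006  2.852] w 1.7
```

```bash
python3 -m pendant '[[[-0.28,0.02,0.24],0,-1],[[0,0,0],0,-1]]'; python3 st.py; for i in 1; do python3 -m pendant '[[[-0.08,0,0.11],0,-1]]'; python3 st.py; python3 -m pendant '[[[-0.06,0,0.08],0,-1]]'; python3 st.py; done
```

```text
time: 16.4
eef_pos: [0.431, 0.0436, 0.1946]
tool_rot: [-3.133, -0.004, 2.852]
wrist_force: [0.3, 0.1, -0.2]
grip_width: 0.002
t 16.4 G [-62.   -0.9  76.4] along 98.2 off -6.9 F [ 0.3  0.2 -0.2] rot [-3.133 -0.004  2.852] w 0.2
time: 16.52
eef_pos: [0.4347, 0.0426, 0.1906]
tool_rot: [-3.133, -0.002, 2.852]
wrist_force: [-0.3, 0.6, -0.5]
grip_width: 0.003
t 16.525 G [-58.1  -0.8  72.4] along 92.6 off -6.1 F [-0.5  0.5 -0.5] rot [-3.133e+00 -2.000e-03  2.852e+00] w 0.2
time: 16.65
eef_pos: [0.4363, 0.0422, 0.1882]
tool_rot: [-3.134, -0.004, 2.852]
wrist_force: [-13.6, 4.4, 28.1]
grip_width: 0.003
t 16.65 G [-56.5  -0.7  70. ] along 89.7 off -6.1 F [-14.3   0.3  28.1] rot [-3.134 -0.004  2.852] w 0.3
```

```bash
python3 -m pendant '[[[0,0,0],0,-1],[[0.1,0,-0.14],0,-1],[[0.3,0,-0.6],0,-1],[[0.5,0,-0.9],0,-1],[[0.5,0,-0.9],0,-1],[[0,0,0],0,-1]]'; python3 - <<'E'
from hd import *
s,im=shot("side");print(handle(im))
for n in("loupe_small","awl_1"):print(n,find("side",s,n))
s,w=shot("wrist")
c=w.astype(int);m=((c[...,0]-c[...,2]>90)&(c[...,1]>110)&(c[...,0]<c[...,1]*1.5)).astype(np.uint8)
for n in("insert","rod_collar"):print(n,find("wrist",s,n))
s,t=shot("top");print("top",find("top",s,"insert"),find("top",s,"awl_1"),find("top",s,"loupe_small"))
# brass pixels in gripped view w6 -> tray floor
x=cv2.imread("pics/w6.png")[195:235,165:230,::-1].astype(int);y,u=np.nonzero((x[...,0]-x[...,2]>80));print(len(y),u.mean()+165+60,y.mean()+195, ray([.4644,.0339,.1549],[-3.137,.028,2.854],(u.mean()+225,y.mean()+195),.019))
E
```

```text
time: 17.4
eef_pos: [0.3815, 0.0593, 0.2943]
tool_rot: [-3.134, -0.004, 2.852]
wrist_force: [-0.3, 0.4, -0.5]
grip_width: 0.006
(206, array([228.7, 126.9]), 'angle from vertical', np.float64(33.4), 'top', array([222.2, 117.2]))
loupe_small [(0.46, array([ 0.6522, -0.2334,  0.0009]))]
awl_1 [(0.54, array([0.375 , 0.0202, 0.0021]))]
insert []
rod_collar [(0.93, array([ 0.5755, -0.2363,  0.0744])), (0.79, array([ 0.4129, -0.2896,  0.0756]))]
top [] [(0.59, array([0.3772, 0.0164, 0.0028]))] [(0.59, array([ 0.6546, -0.2348, -0.0015]))]
298 257.33557046979865 216.251677852349 [0.5068 0.0221 0.019 ]
```

```bash
python3 -m pendant '[[[0,0.9,0.3],0,-1],[[0,0.9,0.3],0,-1],[[0,0.6,0.3],0,-1],[[0,0,0],0,-1]]'; python3 - <<'E'
from hd import *
s,w=shot("wrist");p,r=s["eef_pos"],s["tool_rot"]
q=projw(p,r,[[.5068,.0221,.019],[.5292,.0153,.0787],[.4907,.0268,.1372]]);print(q.round(0))
c=w.astype(int);m=((c[...,0]-c[...,2]>70)&(c[...,0]>140)&(c[...,1]<.9*c[...,0])&(c[...,1]>.6*c[...,0])).astype(np.uint8)
n,l,st,ce=cv2.connectedComponentsWithStats(m)
for i in range(1,n):
    if st[i,4]>8 and np.hypot(*(ce[i]-q[0]))<70: print(st[i],ce[i].round(1),ray(p,r,ce[i],.019))
print(find("wrist",s,"insert"),find("wrist",s,"insert",'look_for'),find("wrist",s,"insert_mid"))
E
```

```text
time: 18.4
eef_pos: [0.4094, 0.1524, 0.2523]
tool_rot: [-3.131, -0.012, 2.849]
wrist_force: [0.4, -0.3, -0.4]
grip_width: 0.007
[[187. 254.]
 [177. 295.]
 [160. 295.]]
[176 246  19  23 265] [185.3 257.1] [0.5104 0.0187 0.019 ]
[(0.75, array([0.5102, 0.0237, 0.0079]))] [(0.81, array([0.502 , 0.0285, 0.0367]))] [(0.91, array([0.5087, 0.0199, 0.0222]))]
```

```bash
python3 -c "
from rig import manip
s=manip.get_state();print(s['time'],s['wrist_force']);print(manip.hand_in())"
```

```text
18.6 [0.44967423 0.43697594 0.92153053]
the job is handed in; nothing more can be done
None
```

I took the ejector rod out of its block and pushed it down the bore until the collar met the holder's face. I let go of it and handed the job in at 18.6 s, with the robot touching nothing.

To match the bore's slope, I let the rod pivot in a light grip while easing its tip into the mouth.

**Rod:** A final push on the handle's end stopped hard at about 28 N. The end was then about 70 mm from the face, where it should be when the rod is home. My picture-based checks disagreed with that. They put the collar 0 to 3 mm off the face, with the rod resting on the lower wall of the bore and tilted anywhere from about 1 to 9 degrees. I trusted the push and handed in.

**Insert:** From a second angle I found it in the tray at about (0.509, 0.020), with its middle 22 mm above the counter. That fits it standing upright on the tray floor, not on its side.

**Loupe and awl:** Both were found within about 4 mm of where they started, which is the accuracy of the measurement. The networks were only moderately sure (0.46 to 0.59).

**Forces:** The highest wrist force I saw was about 56 N, when I pressed the rod home a second time.

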